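Rock the angle gauge to its set tab on the checking block

TASK

Check the pendulum angle gauge on the checking block: take it by its post handle, bring the middle of its base down square across the rounded ridge of the block's sprung stud, and keep it there level, pressing the stud part of the way down, until the pointer settles on the long zero tick for about a second. Then rock the gauge sideways on the ridge until the pointer settles in line with the preset steel tab on the dial. Finish while holding it like that, still gripped and with the stud pressed part of the way down, so that the scale can be read, and leave the dropper bottles and the slide box alone.

Things in the scene. Friction and masses are not known exactly. Their poses are not given: they have to be found in the camera images.
- gauge: Angle gauge, 0.38 to 0.58 kg, upright on the bench at the start. Origin: middle of the flat underside; z up, x out of the white dial (roughly away from the robot at the start), y across the width. Steel base 120 (y) x 44 (x) x 14 mm; case 110 (y) x 26 (x) mm up to 124 mm; on top a square post handle 26 x 26 mm from 124 to 185 mm. A damped pendulum inside the case drives the pointer.
- pointer (a joint): Pointer angle (rad) about the gauge's +x axis at the hub, 104 mm above the underside. 0: tip on the long zero tick at the dial's bottom (gauge level); positive: tip toward the gauge's +y side. It hangs toward the ground: rolling the gauge by a about its own +x makes it read -a. Swings at about 2 Hz, settles in 1 to 2 s.
- pointer_tip (a point): Tip of the 56 mm long dark pointer, in front of the dial; its z axis points along the pointer to the hub.
- tab (a joint): Angle of the preset tab on the dial (rad), same zero and sense as the pointer; between 0.17 and 0.40 at the start (different each time), and stiff, so it stays there.
- tab_tip (a point): Inner end, 60 mm from the hub, of the preset tab: a steel tongue 9 mm wide and 22 mm long on the lower edge of the dial; its z axis points to the hub.
- block: Checking block, fixed to the bench. Origin: middle of its underside; z up. Foot plate 100 (x) x 120 (y) x 10 mm, grey housing 60 (x) x 56 (y) mm up to 46 mm height, and the sprung stud on top. The ridge of the stud runs along the block's x axis.
- stud_top (a point): Middle of the top line of the stud's ridge, 85 mm above the bench when free; moves with the stud. The ridge is a steel half-round of 12 mm radius, 44 mm long along the block's x; beside it on the block's +y side is a lower round shoulder (radius 8 mm, 16 mm aside, top 9 mm lower), not reached by a gauge leaning up to 0.5 rad.
- stud (a joint): How far the stud is pressed down (m): 0 free, 0.010 at its stop. Spring about 1.2 N per mm after 1.2 N of preload.
- dropper_a: Amber dropper bottle, 28 mm diameter, 79 mm tall, loose; origin in the middle of its underside. Leave alone.
- dropper_b: The same kind of bottle, loose. Leave alone.
- slide_box: White closed box for slides, 82 x 102 x 34 mm, loose; origin in the middle of its underside. Leave alone.
Mind the look-alikes: they are no part of the job. There is more than one size of the gauge; the job needs the smallest.

How it is judged:
On the way, in this order (a step that is already met when the one before it is completed fails the run):
1. the gauge is lifted off the bench in the fingers (height (world z) of gauge above 0.04 m and contact force between the fingers and gauge above 2 N), for 0.2 s.
2. held level on the stud, part of the way down, with the pointer at rest on the zero tick (within 0.06 rad) for 0.4 s (value of joint stud between 0.001 and 0.009 m and contact force between gauge and block above 0.5 N and distance between gauge and stud_top below 0.02 m and angle between the x axis of gauge and the x axis of block, either way round below 0.25 rad and contact force between the fingers and gauge above 2 N and velocity of joint pointer between -0.3 and 0.3 rad/s and value of joint pointer between -0.06 and 0.06 rad), for 0.4 s.
At the end, for the whole second after the job is handed in: Gauge gripped and still, middle of its underside within 20 mm of the ridge top's middle, dial axis within 0.25 rad of the ridge line, stud pressed 1 to 9 mm by it (over 0.5 N), pointer at rest (under 0.3 rad/s) within 0.06 rad of the tab (value of joint stud between 0.001 and 0.009 m and contact force between gauge and block above 0.5 N and distance between gauge and stud_top below 0.02 m and angle between the x axis of gauge and the x axis of block, either way round below 0.25 rad and contact force between the fingers and gauge above 2 N and velocity of joint pointer between -0.3 and 0.3 rad/s and angle between the z axis of pointer_tip and the z axis of tab_tip, either way round below 0.06 rad and height (world z) of gauge above 0.06 m and linear speed of gauge below 0.02 m/s); the arm keeps its last pose, push and grip.
It fails at once if a dropper bottle or the slide box is moved by more than 25 mm or tipped over (distance of any of dropper_a, dropper_b, slide_box from where it was at the start of the episode above 0.025 m or angle between any of dropper_a, dropper_b, slide_box's own z axis and vertical above 0.5 rad).
It also fails if it takes over 48 s, if anything falls off the work surface, if the arm or the gripper's body presses on something with over 40 N, if the wrist force passes 120 N, or if a joint passes its speed limit or range.

ROBOT

A 6-joint arm with a two-finger parallel gripper is mounted at the origin on the work surface. World frame = base frame: x ahead of the robot, y to its left, z up, the work surface at z = 0. Lengths are in m, angles in rad, forces in N, time in s.
With the tool pointing down it reaches from about 0.3 to 0.775 m from the base axis. Payload 14.6 kg.
Tool frame: the origin (TCP) lies at the very end of the fingers, on their centre line; the grasp point (between the pads) lies 19 mm behind it; z points along the fingers, y is the line along which they close (so a half turn about z gives the same grasp; the last joint's range is limited). The gripper opens to 94 mm and grips with 3 to 60 N. Pads are 16 mm wide; open, the fingers measure 119 mm over their backs; the gripper's body (75 mm by 177 mm) begins 78 mm behind the grasp point.
Start: joints at [1.162, 0.3, 1.521, -0, 1.321, -0.067], TCP at [0.184, 0.518, 0.205] pointing down, gripper open.
Joint ranges: [-3.03, 3.03], [-0.79, 2.21], [0.23, 2.52], [-1.04, 4.18], [0, 3.07], [-2.55, 2.55]. Speed limits (rad/s): [2.22, 2.22, 2.57, 3.14, 3.14, 3.14].

INTERFACE

Orientations are given as [roll, pitch, yaw] about the fixed x, y, z axes, in that order (R = Rz(yaw) Ry(pitch) Rx(roll)).
In Python, from station import ctrl, cams gives the robot as it stands. The module is installed in compiled form; this text tells all that it offers.
- The arm moves only by the tool arm_command, never from a script. Its argument "plan" is a list that holds one entry, the list of rows, each a list of 7 numbers: the shift along the tool's x, y, z in a scale on which 1.0 is 1000 mm, then the turn, a rotation vector about the tool's x, y, z in parts of the range, where 1.0 means 2 pi rad, then the closure, from -1 (fully open) to 1 (shut). A call has 1 to 12 rows; each row is the pose to reach, as a shift and turn from the pose commanded when the call began, along the tool's axes at that moment; what a row does not reach only later rows make up. A row lasts 1/10 s, in which the tool goes at most 50 mm and 8.59 degrees, less where a joint would pass 70% of its speed; a pose out of reach is approached as far as the arm can. A call with a gripper value outside its range is refused whole. The fingers move at their own pace and stop on an object; "squeeze" is the grip in N (left out, the last holds). Time passes only in rows, so rows that repeat a pose let the fingers close. It gives the time, the measured TCP pose, the force, the opening and the grip force at its end, in the units of the state.
- ctrl.get_obs(): the state, without advancing time (a new reading comes with each control period).
- cams.camera(name): name is "side" or "top"; returns (picture, depth): 420x560x3 uint8, blue, green, red; 420x560 float32, m along the optical axis (not along the pixel's ray), 0 where there is no reading.
- cams.camera_info(name): a dict with "fx", "fy", "cx", "cy" (pixels), "world_to_cam" (4x4, takes a point from world to camera coordinates). Camera axes: x right, y down, z forward; pixel columns grow to the right and rows downward; lengths in m; the calibration is good to about 2 mm. A picture is of the moment at which its call begins. camera_info takes no time and is no camera call.
- ctrl.hand_in(): hands the job in; it is judged then, once.
The state is a dict: "time_s": time; "qpos": joint angles; "joint_vel": joint speeds; "tau": joint torques, N m; "ee_pos": TCP position; "eef_rot": TCP orientation; "force": force on the tool from outside, world axes, zero at the start; "moment": the same for the moment, N m; "grip_width": finger opening in m; "grip_force": force on a finger pad.
Only numpy, scipy, OpenCV 4.12 (cv2) and the standard library are available. Lean on these libraries where they do the work, as an engineer would, in place of code of your own. Each camera call takes 0.05 s, during which the arm holds its last target. There are 200 camera calls.

## Working session

There is one attempt and no reset: what is moved stays moved. The work goes in short steps, Python scripts to look and compute and a tool call to move; the robot and the scene stay as the last step left them, time stands still between calls to the robot, and variables do not carry over. Pictures are saved under pics/ and viewed, at most 10 in all, crops included, and the job is handed in when it is done.

Besides the shell and the picture viewer there is one more tool, called after "Emit:" as name([rows], argument=value, ...), one row to a line, values as JSON. arm_command: Moves the arm, as the interface text tells. Its arguments: {"type":"object","properties":{"plan":{"type":"array"},"squeeze":{"type":"number"}},"required":["plan"]}

```bash
mkdir -p pics; ls
cat > h.py <<'E'
import numpy as np, cv2
from station import ctrl, cams
from scipy.spatial.transform import Rotation as R
def pts(name):
    im,d=cams.camera(name); i=cams.camera_info(name)
    v,u=np.mgrid[:420,:560]
    c=np.stack([(u-i['cx'])/i['fx']*d,(v-i['cy'])/i['fy']*d,d,np.ones_like(d)],-1)
    w=c@np.linalg.inv(i['world_to_cam']).T
    return im,d,w[...,:3]
E
python3 - <<'E'
from h import *
a=[]
for n in('side','top'):
    im,d,w=pts(n); np.savez(''+n+'0.npz',im=im,d=d,w=w); cv2.imwrite(f'pics/{n}0.png',im)
    i=cams.camera_info(n); print(n,i['fx'],np.linalg.inv(i['world_to_cam']).round(3).tolist())
print(ctrl.get_obs())
E
```

```text
pics
side 488.0806257580308 [[0.845, -0.385, 0.371, 0.167], [-0.535, -0.608, 0.587, -0.505], [-0.0, -0.695, -0.719, 0.882], [0.0, 0.0, 0.0, 1.0]]
top 489.758894017932 [[-0.008, -0.999, 0.048, 0.496], [-1.0, 0.008, -0.007, 0.149], [0.007, -0.048, -0.999, 1.284], [0.0, 0.0, 0.0, 1.0]]
{'time_s': 0.1, 'qpos': array([ 1.16241589e+00,  3.00387941e-01,  1.52152827e+00, -3.40344474e-05,
        1.32067914e+00, -6.65997202e-02]), 'joint_vel': array([-0.00055189, -0.00284089, -0.00222588,  0.00051447,  0.00021865,
       -0.00014931]), 'tau': array([ 4.39002915e-04, -5.32646549e+01, -3.53281581e+01,  7.08582276e-02,
        2.36070558e-02, -1.01256637e-04]), 'ee_pos': array([0.18425862, 0.51796794, 0.20495428]), 'eef_rot': array([-3.14058999e+00, -3.38359775e-05,  2.79982036e+00]), 'force': array([-0.13595453,  0.53932237,  0.08081575]), 'moment': array([-0.01778277, -0.00521988, -0.03335137]), 'grip_force': 0.0, 'grip_width': 0.09390616200932558}
```

View pics/side0.png

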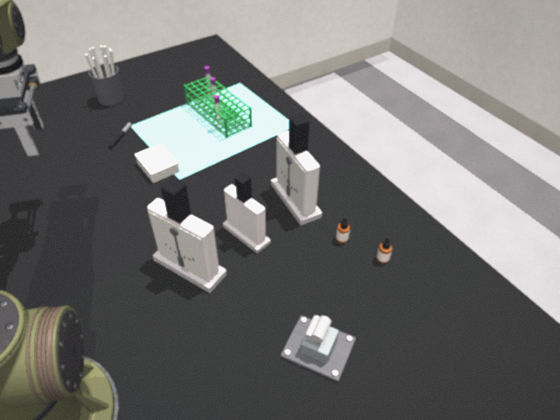

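View pics/top0.png

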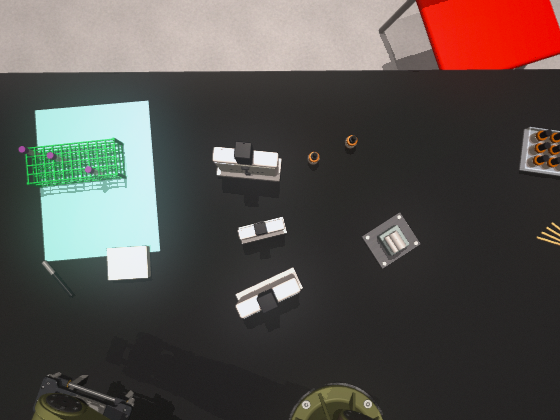

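Side view: gauges at px (185,245) large, (245,215) small and (297,180) large. The top view has them at (268,293), (262,230) and (247,162). Both show the block at top (391,240), side (318,345), bottles at top (313,158) and (351,142), and the slide box at top (128,263).
Candidates: the three gauges. I choose the smallest, the middle one at top (262,230), and will check it by measuring and with a crop.

Run:
```python
from h import *
t=np.load('top0.npz'); s=np.load('side0.npz')
W=t['w'];S=s['w']
print('bench z',np.nanmedian(W[200:220,180:220,2]))
def rect(P,name):
    P=P[:, :2].astype(np.float32); c,(w,h),a=cv2.minAreaRect(P*1000); print(name,len(P),np.round(c,1),round(w,1),round(h,1),round(a,1))
    b=cv2.boxPoints((c,(w,h),a)); e=[b[1]-b[0],b[2]-b[1]]; e=max(e,key=lambda v:np.hypot(*v)); print('  long axis deg',np.degrees(np.arctan2(e[1],e[0]))%180)
for nm,(r0,r1,c0,c1) in dict(big1=(135,190,205,290),small=(208,252,230,295),big2=(262,325,228,310),block=(205,275,355,425)).items():
    for src,WW in (('top',W[r0:r1,c0:c1].reshape(-1,3)),):
        z=WW[:,2]; print(nm,'zmax',np.percentile(z,99.5).round(4), np.histogram(z,bins=np.arange(0.002,.3,.01))[0])
cen=W[208:252,230:295].reshape(-1,3)
for lo,hi in((.008,.02),(.11,.135),(.17,.2)):
    m=(cen[:,2]>lo)&(cen[:,2]<hi); rect(cen[m],f'small top {lo}')
c=np.median(cen[cen[:,2]>.11],0); print(c)
Q=S.reshape(-1,3); Q=Q[np.hypot(Q[:,0]-c[0],Q[:,1]-c[1])<.075]
for lo,hi in((.008,.018),(.118,.135),(.178,.2)):
    m=(Q[:,2]>lo)&(Q[:,2]<hi); rect(Q[m],f'small side {lo}')
b=W[205:275,355:425].reshape(-1,3)
for lo,hi in((.005,.016),(.038,.052),(.066,.078),(.078,.095)):
    m=(b[:,2]>lo)&(b[:,2]<hi); rect(b[m],f'block {lo}')
bc=b[(b[:,2]>.005)].mean(0)
Q=S.reshape(-1,3); Q=Q[np.hypot(Q[:,0]-bc[0],Q[:,1]-bc[1])<.09]
for lo,hi in((.005,.016),(.038,.052),(.066,.078),(.08,.095)):
    m=(Q[:,2]>lo)&(Q[:,2]<hi); 
    if m.sum()>4: rect(Q[m],f'block side {lo}')
a=cv2.resize(t['im'][205:275,225:425],None,fx=4,fy=4,interpolation=cv2.INTER_CUBIC)
d=cv2.resize(s['im'][170:255,210:285],(300,300),interpolation=cv2.INTER_CUBIC)
e=cv2.resize(s['im'][310:385,275:365],(400,300),interpolation=cv2.INTER_CUBIC)
cv2.imwrite('pics/c1.png',np.vstack([a,np.hstack([d,e,np.zeros((300,100,3),np.uint8)])]))
```

```text
bench z 0.000413119189728417
big1 zmax 0.2577 [664 292  76  25  34  41  28  35  35  33  33  34  29  37  56  85 612 141
  13  14  14  18  16  14  68 228   0   0   0]
small zmax 1.2841 [547 178   0   7   3   2   3   5   1   7   8  99 289   4   1   3   1  10
 122   0   0   0   0   0   0   0   0   0   0]
big2 zmax 0.2568 [795 328  64  15  18  17  19  14  20  19  23  18  21  20  20  46 678  89
   7  10   8  11   8  12  88 210   0   0   0]
block zmax 0.0879 [1632  316   27   32  232    3   20  161   99    0    0    0    0    0
    0    0    0    0    0    0    0    0    0    0    0    0    0    0
    0]
small top 0.008 228 [518.5 188.2] 78.9 124.3 0.9
  long axis deg 90.91733
small top 0.11 392 [528.2 188.5] 31.3 110.1 13.5
  long axis deg 103.51098
small top 0.17 132 [525.4 187.8] 25.5 25.7 13.1
  long axis deg 103.07131
[0.52531025 0.18528031 0.12493   ]
small side 0.008 306 [522.3 183.5] 44.8 123.0 13.7
  long axis deg 103.73264
small side 0.118 359 [522.5 183.8] 27.7 112.0 13.5
  long axis deg 103.48178
small side 0.178 125 [523.  184.1] 27.3 27.9 13.6
  long axis deg 103.57352
block 0.005 1236 [ 498.5 -144.4] 181.1 180.5 89.1
  long axis deg 89.1072
block 0.038 250 [ 497.  -146.6] 59.7 57.4 32.2
  long axis deg 32.165146
block 0.066 114 [ 494.2 -141.4] 43.2 37.6 34.0
  long axis deg 33.952816
block 0.078 163 [ 494.5 -143.3] 44.4 29.3 32.4
  long axis deg 32.390495
block side 0.005 1793 [ 493.8 -150.1] 102.3 120.6 32.0
  long axis deg 121.97502
block side 0.038 493 [ 494.  -151.3] 61.0 55.5 30.3
  long axis deg 30.292894
block side 0.066 208 [ 490.7 -145.3] 46.8 36.2 33.0
  long axis deg 32.994045
block side 0.08 206 [ 494.7 -150.1] 46.6 20.7 34.1
  long axis deg 34.11816
```

View pics/c1.png

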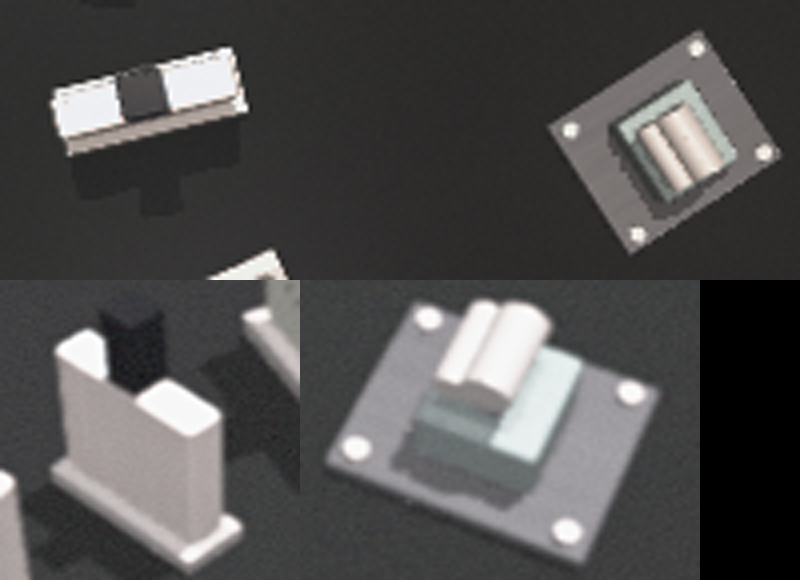

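The crop and measurements confirm the choice. The middle gauge has a 123 x 45 mm base and its post top is at about 0.185 m, with the dial facing away. The ridge runs along about 32° with the shoulder on its left. I'll grasp at tool yaw 193.5° and place with the dial facing the side camera.

```bash
cat >> h.py <<'E'
def rel(p0,R0,p1,R1):
    "shift (mm) and turn from pose 0 to 1 in tool axes"
    return np.r_[R0.inv().apply(np.subtract(p1,p0))*1000,(R0.inv()*R1).as_rotvec()].round(4)
def down(yaw): return R.from_euler('xyz',[np.pi,0,np.radians(yaw)])
def now():
    o=ctrl.get_obs(); return o['ee_pos'],R.from_euler('xyz',o['eef_rot'])
E
python3 - <<'E'
from h import *
p,r=now()
print(rel(p,r,[.5245,.186,.29],down(193.5)))
t=np.load('top0.npz')['w']
for n,(v,u) in dict(da=(158,313),db=(142,351)).items(): print(n,np.median(t[v-3:v+4,u-3:u+4].reshape(-1,3),0))
E
```

```text
[-4.318212e+02 -1.988184e+02 -8.486100e+01 -1.000000e-03 -3.000000e-04
 -5.774000e-01]
da [0.70444616 0.05779117 0.05640388]
db [ 0.746089   -0.03997848  0.04832907]
```

Units first: shifts go in shares of 1000 mm and turns go in shares of 2 pi rad. So -432 mm / 1000 = -0.432, -199 mm / 1000 = -0.199, -0.577 rad / 6.2832 = -0.0918.

Emit:
arm_command([
  [[0,0,-0.085,0,0,0,-1],[-0.05,-0.02,-0.085,0,0,0,-1],[-0.432,-0.199,-0.085,-0.0002,0,-0.0918,-1],[-0.432,-0.199,-0.085,-0.0002,0,-0.0918,-1],[-0.432,-0.199,-0.085,-0.0002,0,-0.0918,-1],[-0.432,-0.199,-0.085,-0.0002,0,-0.0918,-1],[-0.432,-0.199,-0.085,-0.0002,0,-0.0918,-1],[-0.432,-0.199,-0.085,-0.0002,0,-0.0918,-1],[-0.432,-0.199,-0.085,-0.0002,0,-0.0918,-1],[-0.432,-0.199,-0.085,-0.0002,0,-0.0918,-1],[-0.432,-0.199,-0.085,-0.0002,0,-0.0918,-1],[-0.432,-0.199,-0.085,-0.0002,0,-0.0918,-1]],
])

```text
time_s: 1.3
ee_pos: [0.5271, 0.1822, 0.2895]
eef_rot: [3.141, -0.001, -2.911]
force: [-0.6, -0.0, -0.4]
grip_width: 0.0939
grip_force: 0.0
```

Run:
```python
from h import *
p,r=now(); print(p,rel(p,r,[.5245,.186,.134],down(193.5)))
```

```text
[0.52712847 0.18215422 0.28948495] [ 1.522700e+00  4.309100e+00  1.554876e+02  2.000000e-04 -1.000000e-03
 -4.800000e-03]
```

Emit:
arm_command([
  [[0,0,0,0,0,0,-1],[0,0,0,0,0,0,-1]],
])

```text
time_s: 1.5
ee_pos: [0.5241, 0.1866, 0.2903]
eef_rot: [3.14, -0.0, -2.906]
force: [0.2, -0.0, -0.2]
grip_width: 0.094
grip_force: 0.0
```

Settled on target. Descend and grip.

Converted, 156 mm / 1000 = 0.156, 130 mm / 1000 = 0.13.

Emit:
arm_command([
  [[0,0,0.05,0,0,0,-1],[0,0,0.095,0,0,0,-1],[0,0,0.13,0,0,0,-1],[0,0,0.156,0,0,0,-1],[0,0,0.156,0,0,0,-1],[0,0,0.156,0,0,0,1],[0,0,0.156,0,0,0,1],[0,0,0.156,0,0,0,1],[0,0,0.156,0,0,0,1],[0,0,0.156,0,0,0,1],[0,0,0.156,0,0,0,1],[0,0,0.156,0,0,0,1]],
], squeeze=45)

```text
time_s: 2.7
ee_pos: [0.5247, 0.186, 0.1345]
eef_rot: [3.141, 0.0, -2.906]
force: [0.2, 0.1, -0.3]
grip_width: 0.0415
grip_force: 0.0
```

Converted, -130 mm / 1000 = -0.13, -90 mm / 1000 = -0.09.

Emit:
arm_command([
  [[0,0,0,0,0,0,1],[0,0,0,0,0,0,1],[0,0,0,0,0,0,1],[0,0,0,0,0,0,1],[0,0,-0.02,0,0,0,1],[0,0,-0.05,0,0,0,1],[0,0,-0.09,0,0,0,1],[0,0,-0.13,0,0,0,1],[0,0,-0.13,0,0,0,1],[0,0,-0.13,0,0,0,1],[0,0,-0.13,0,0,0,1]],
])

```text
time_s: 3.8
ee_pos: [0.5241, 0.1857, 0.2624]
eef_rot: [3.141, -0.003, -2.906]
force: [-0.4, -0.6, -4.6]
grip_width: 0.0257
grip_force: 45.0
```

Run:
```python
from h import *
p,r=now(); o=ctrl.get_obs(); print(p,o['grip_width'],o['grip_force'],o['force'])
print(rel(p,r,[.4955,-.148,.264],down(32.3)))
```

```text
[0.52406523 0.18571258 0.26241724] 0.025704867825803064 44.994800090789795 [-0.36070359 -0.55816016 -4.60586242]
[ 1.055471e+02 -3.178680e+02 -1.523100e+00 -4.000000e-03 -1.800000e-03
  2.813000e+00]
```

Converted, -318 mm / 1000 = -0.318, -315 mm / 1000 = -0.315, 1.6 rad / 6.2832 = 0.2546.

Emit:
arm_command([
  [[0.015,-0.045,0,0,0,0,1],[0.03,-0.09,0,0,0,0.0159,1],[0.045,-0.13,0,0,0,0.0398,1],[0.058,-0.17,0,0,0,0.0637,1],[0.07,-0.21,0,0,0,0.0875,1],[0.082,-0.245,0,0,0,0.1114,1],[0.092,-0.275,0,0,0,0.1353,1],[0.1,-0.3,0,0,0,0.1592,1],[0.105,-0.315,0,0,0,0.183,1],[0.106,-0.318,-0.002,0,0,0.2069,1],[0.106,-0.318,-0.002,0,0,0.2308,1],[0.106,-0.318,-0.002,0,0,0.2546,1]],
])

```text
time_s: 5.0
ee_pos: [0.4952, -0.1481, 0.2643]
eef_rot: [-3.139, -0.003, 1.77]
force: [-0.9, 0.4, -4.5]
grip_width: 0.0258
grip_force: 45.0
```

Run:
```python
from h import *
p,r=now(); o=ctrl.get_obs(); print(p,o['eef_rot'],o['qpos'])
print(rel(p,r,[.4955,-.148,.264],down(32.3)))
```

```text
[ 0.49515464 -0.14813762  0.264309  ] [-3.13924841e+00 -2.56457957e-03  1.77007852e+00] [-3.62058215e-01  1.87412984e-01  1.52357611e+00  9.31837846e-04
  1.43395330e+00 -5.61472079e-01]
[ 6.5700e-02  3.6650e-01  3.0830e-01 -3.6000e-03 -8.0000e-04  1.2063e+00]
```

Converted, 1.21 rad / 6.2832 = 0.1926.

Emit:
arm_command([
  [[0,0,0,0,0,0.0239,1],[0,0,0,0,0,0.0477,1],[0,0,0,0,0,0.0716,1],[0,0,0,0,0,0.0955,1],[0,0,0,0,0,0.1194,1],[0,0,0,0,0,0.1432,1],[0,0,0,0,0,0.1671,1],[0,0,0,0,0,0.183,1],[0,0,0,0,0,0.1926,1],[0,0,0,0,0,0.1926,1],[0,0,0,0,0,0.1926,1],[0,0,0,0,0,0.1926,1]],
])

```text
time_s: 6.2
ee_pos: [0.4955, -0.148, 0.2655]
eef_rot: [-3.14, 0.0, 0.568]
force: [0.7, -0.4, -3.5]
grip_width: 0.0261
grip_force: 45.0
```

Run:
```python
from h import *
p,r=now(); o=ctrl.get_obs(); print(p,o['eef_rot'],o['qpos'][5])
im,d,S=pts('side'); np.savez('side1.npz',im=im,d=d,w=S)
im2,d2,T=pts('top'); np.savez('top1.npz',im=im2,d=d2,w=T)
def rect(P,name):
    if len(P)<8: print(name,len(P)); return
    c,(w,h),a=cv2.minAreaRect(P[:,:2].astype(np.float32)*1000); print(name,len(P),np.round(c,1),round(w,1),round(h,1),round(a,1))
for nm,W in(('side',S),('top',T)):
    Q=W.reshape(-1,3); Q=Q[np.hypot(Q[:,0]-.4955,Q[:,1]+.148)<.09]
    print(nm,[(round(z,3),int(((Q[:,2]>z)&(Q[:,2]<z+.01)).sum())) for z in np.arange(.08,.3,.01)])
    for lo,hi in((.004,.016),(.128,.147),(.244,.258)): rect(Q[(Q[:,2]>lo)&(Q[:,2]<hi)],f'{nm} {lo}')
i=cams.camera_info('side'); c=i['world_to_cam']@[.4955,-.148,.18,1]; u=int(i['fx']*c[0]/c[2]+i['cx']);v=int(i['fy']*c[1]/c[2]+i['cy']); print(u,v)
u0,v0=max(u-75,0),max(v-55,0)
cv2.imwrite('pics/c2.png',cv2.resize(im[v0:v0+112,u0:u0+150],(800,597),interpolation=cv2.INTER_CUBIC)); print(u0,v0)
```

```text
[ 0.49553258 -0.14797297  0.26552821] [-3.13996706e+00  5.51045951e-05  5.68311655e-01] 0.6408541526169312
side [(np.float64(0.08), 140), (np.float64(0.09), 0), (np.float64(0.1), 0), (np.float64(0.11), 0), (np.float64(0.12), 2), (np.float64(0.13), 177), (np.float64(0.14), 544), (np.float64(0.15), 189), (np.float64(0.16), 199), (np.float64(0.17), 221), (np.float64(0.18), 221), (np.float64(0.19), 226), (np.float64(0.2), 221), (np.float64(0.21), 237), (np.float64(0.22), 234), (np.float64(0.23), 251), (np.float64(0.24), 302), (np.float64(0.25), 685), (np.float64(0.26), 77), (np.float64(0.27), 119), (np.float64(0.28), 142), (np.float64(0.29), 130)]
side 0.004 1823 [ 482.2 -145.5] 114.6 141.1 32.4
side 0.128 701 [ 493.7 -150.4] 45.9 119.4 32.7
side 0.244 858 [ 493.3 -150.6] 28.8 109.8 32.5
top [(np.float64(0.08), 20), (np.float64(0.09), 0), (np.float64(0.1), 0), (np.float64(0.11), 0), (np.float64(0.12), 0), (np.float64(0.13), 29), (np.float64(0.14), 279), (np.float64(0.15), 40), (np.float64(0.16), 31), (np.float64(0.17), 37), (np.float64(0.18), 34), (np.float64(0.19), 38), (np.float64(0.2), 41), (np.float64(0.21), 30), (np.float64(0.22), 18), (np.float64(0.23), 17), (np.float64(0.24), 20), (np.float64(0.25), 23), (np.float64(0.26), 0), (np.float64(0.27), 0), (np.float64(0.28), 0), (np.float64(0.29), 0)]
top 0.004 811 [ 503.7 -128.1] 135.3 174.3 72.5
top 0.128 242 [ 497.6 -145.4] 43.3 121.0 33.8
top 0.244 35 [ 508.6 -143.5] 3.2 72.1 33.1
324 295
249 240
```

View pics/c2.png

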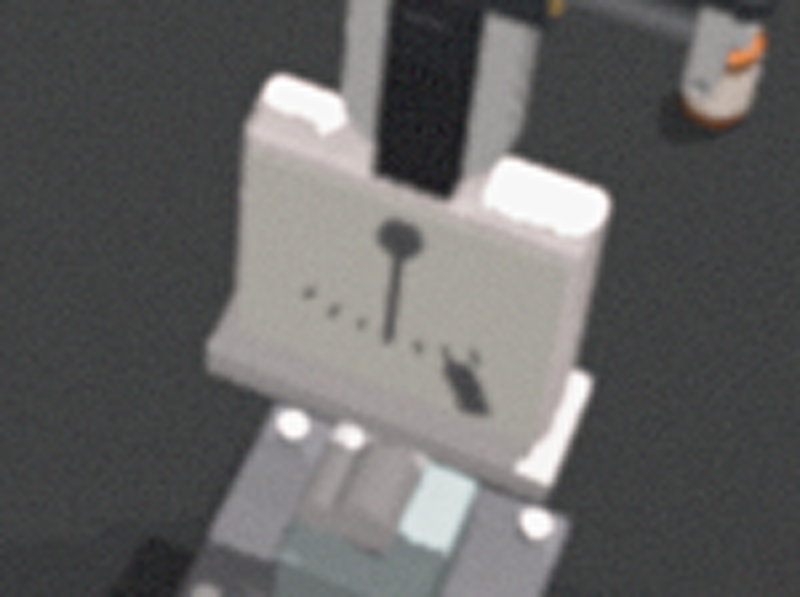

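The crop shows the gauge level, with its underside above the ridge. The hub is at (400,240), the pointer straight down to (390,340) on the long zero tick, and the tab at (465,385) on the +y side. Now the tab angle, by casting rays onto the dial plane.

```bash
cat >> h.py <<'E'
def dial(im,org,Rg,x=.0145):
    "pixel -> dial plane (y,z) in gauge coordinates, mm"
    i=cams.camera_info('side'); C=np.linalg.inv(i['world_to_cam'])
    v,u=np.mgrid[:420,:560]
    D=np.stack([(u-i['cx'])/i['fx'],(v-i['cy'])/i['fy'],np.ones(u.shape)],-1)@C[:3,:3].T
    d=Rg.inv().apply(D.reshape(-1,3)).reshape(420,560,3); o=Rg.inv().apply(C[:3,3]-org)
    t=(x-o[0])/d[...,0]; return (o+t[...,None]*d)[...,1:]*1000
E
cat > tab.py <<'E'
from h import *
def blobs(im,org,Rg,show=True):
    yz=dial(im,org,Rg); g=cv2.cvtColor(im,cv2.COLOR_BGR2GRAY)
    inn=(abs(yz[...,0])<52)&(yz[...,1]>18)&(yz[...,1]<118)
    med=np.median(g[inn]); m=(inn&(g<med*.72)).astype(np.uint8)
    n,l,s,_=cv2.connectedComponentsWithStats(m,connectivity=8)
    for k in range(1,n):
        P=yz[l==k]
        if len(P)<4: continue
        c=P.mean(0); w=np.linalg.svd(P-c)[2][0]; w=w*np.sign(w[1]); a=np.arctan2(c[0],104-c[1])
        print(len(P),'c',c.round(1),'ang',a.round(3),'r',np.hypot(c[0],104-c[1]).round(1),'axis',np.arctan2(-w[0],w[1]).round(3))
if __name__=='__main__':
    im=np.load('side1.npz')['im']
    blobs(im,np.array([.4935,-.1505,.131]),R.from_euler('z',212.4,degrees=True))
E
python3 tab.py
```

```text
73 c [-0.1 91.7] ang -0.007 r 12.3 axis -0.008
49 c [27.1 39.5] ang 0.398 r 70.0 axis 0.344
```

Converted, 50 mm / 1000 = 0.05, 49 mm / 1000 = 0.049.

Emit:
arm_command([
  [[0,0,0.015,0,0,0,1],[0,0,0.03,0,0,0,1],[0,0,0.038,0,0,0,1],[0,0,0.042,0,0,0,1],[0,0,0.045,0,0,0,1],[0,0,0.047,0,0,0,1],[0,0,0.049,0,0,0,1],[0,0,0.05,0,0,0,1],[0,0,0.05,0,0,0,1],[0,0,0.05,0,0,0,1],[0,0,0.05,0,0,0,1],[0,0,0.05,0,0,0,1]],
])

```text
time_s: 7.5
ee_pos: [0.4958, -0.148, 0.2163]
eef_rot: [-3.141, -0.001, 0.567]
force: [0.4, -0.4, -0.6]
grip_width: 0.0256
grip_force: 45.0
```

Emit:
arm_command([
  [[0,0,0,0,0,0,1],[0,0,0,0,0,0,1],[0,0,0,0,0,0,1],[0,0,0,0,0,0,1],[0,0,0,0,0,0,1],[0,0,0,0,0,0,1],[0,0,0,0,0,0,1],[0,0,0,0,0,0,1],[0,0,0,0,0,0,1],[0,0,0,0,0,0,1],[0,0,0,0,0,0,1],[0,0,0,0,0,0,1]],
])

```text
time_s: 8.7
ee_pos: [0.4957, -0.148, 0.2162]
eef_rot: [-3.141, -0.001, 0.567]
force: [2.6, -1.6, -0.1]
grip_width: 0.0259
grip_force: 45.0
```

Run:
```python
from tab import *
o=ctrl.get_obs(); print(o['time_s'],o['ee_pos'],o['eef_rot'],o['force'],o['moment'])
im,d,S=pts('side'); np.savez('side2.npz',im=im,d=d,w=S)
blobs(im,np.array([.4935,-.1505,o['ee_pos'][2]-.1345]),R.from_euler('z',212.4,degrees=True))
u0,v0=249,250
cv2.imwrite('pics/c3.png',cv2.resize(im[v0:v0+112,u0:u0+150],(800,597),interpolation=cv2.INTER_CUBIC))
```

```text
8.7 [ 0.49573268 -0.14802817  0.21615115] [-3.14094997e+00 -6.66289268e-04  5.66764478e-01] [ 2.55310778 -1.62886346 -0.05920736] [-0.48148394 -0.55195422 -0.00384088]
65 c [ 0.1 91.6] ang 0.006 r 12.4 axis 0.001
47 c [27.5 39.5] ang 0.404 r 70.1 axis 0.371
```

View pics/c3.png

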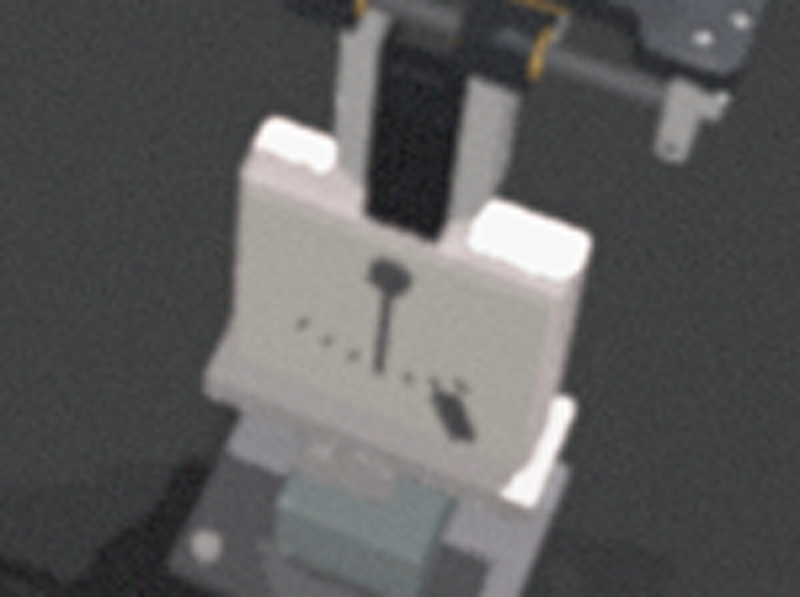

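The pointer is at 0.006 on the zero tick, and the stud is pressed about 3 mm. The crop shows the hub at (388,278), tip at (380,370) and tab at (453,415). The tab angle is about 0.40. I'll press 1 mm more and hold, then work out the rocking path.

Converted, 1 mm / 1000 = 0.001.

Emit:
arm_command([
  [[0,0,0.001,0,0,0,1],[0,0,0.001,0,0,0,1],[0,0,0.001,0,0,0,1],[0,0,0.001,0,0,0,1],[0,0,0.001,0,0,0,1],[0,0,0.001,0,0,0,1],[0,0,0.001,0,0,0,1],[0,0,0.001,0,0,0,1],[0,0,0.001,0,0,0,1],[0,0,0.001,0,0,0,1]],
])

```text
time_s: 9.75
ee_pos: [0.4957, -0.148, 0.2151]
eef_rot: [-3.141, -0.001, 0.567]
force: [2.0, -2.2, 0.5]
grip_width: 0.0256
grip_force: 45.0
```

Run:
```python
from h import *
p,r=now(); print(p,ctrl.get_obs()['force'])
for f in np.r_[np.arange(.04,.37,.04),.39]:
    s,c=np.sin(f),np.cos(f); G=np.array([0,146.5])+12*np.array([s,-c])-12*f*np.array([c,s]); print(f.round(3),(G-134.5*np.array([-s,c])).round(1))
```

```text
[ 0.49572293 -0.1480085   0.2151385 ] [ 1.97335807 -2.21162452  0.54027226]
0.04 [5.4 0.1]
0.08 [10.8  0.4]
0.12 [16.1  0.9]
0.16 [21.4  1.6]
0.2 [26.8  2.4]
0.24 [32.   3.5]
0.28 [37.3  4.8]
0.32 [42.4  6.2]
0.36 [47.6  7.9]
0.39 [51.4  9.2]
```

Converted, 51.4 mm / 1000 = 0.0514, 47.6 mm / 1000 = 0.0476, 0.39 rad / 6.2832 = 0.0621.

Emit:
arm_command([
  [[0,0.0054,0.0001,0.0064,0,0,1],[0,0.0108,0.0004,0.0127,0,0,1],[0,0.0161,0.0009,0.0191,0,0,1],[0,0.0214,0.0016,0.0255,0,0,1],[0,0.0268,0.0024,0.0318,0,0,1],[0,0.032,0.0035,0.0382,0,0,1],[0,0.0373,0.0048,0.0446,0,0,1],[0,0.0424,0.0062,0.0509,0,0,1],[0,0.0476,0.0079,0.0573,0,0,1],[0,0.0514,0.0092,0.0621,0,0,1],[0,0.0514,0.0092,0.0621,0,0,1],[0,0.0514,0.0092,0.0621,0,0,1]],
])

```text
time_s: 10.95
ee_pos: [0.5231, -0.1911, 0.2057]
eef_rot: [-2.75, -0.0, 0.567]
force: [0.2, 0.2, 2.1]
grip_width: 0.0257
grip_force: 45.0
```

Emit:
arm_command([
  [[0,0,0,0,0,0,1],[0,0,0,0,0,0,1],[0,0,0,0,0,0,1],[0,0,0,0,0,0,1],[0,0,0,0,0,0,1],[0,0,0,0,0,0,1],[0,0,0,0,0,0,1],[0,0,0,0,0,0,1],[0,0,0,0,0,0,1],[0,0,0,0,0,0,1],[0,0,0,0,0,0,1],[0,0,0,0,0,0,1]],
])

```text
time_s: 12.15
ee_pos: [0.5233, -0.1913, 0.2059]
eef_rot: [-2.751, -0.001, 0.567]
force: [-0.1, 0.5, 1.7]
grip_width: 0.0257
grip_force: 45.0
```

Run:
```python
from tab import *
p,r=now(); o=ctrl.get_obs(); print(o['time_s'],p,o['eef_rot'],o['force'],o['moment'],o['grip_force'])
Rg=r*R.from_euler('y',np.pi); print('gauge x,y,z',Rg.as_matrix().round(3).tolist())
org=p+r.apply([0,0,.1345]); print('org',org)
im,d,S=pts('side'); np.savez('side3.npz',im=im,d=d,w=S)
o2=org+[-.0021,-.0025,0]
blobs(im,o2,Rg)
# depth of dial face and case top in gauge coords, to check lean
G=Rg.inv().apply(S.reshape(-1,3)-o2); ok=(d.ravel()>0)
m=ok&(abs(G[:,0])<.016)&(abs(G[:,1])>.02)&(abs(G[:,1])<.05)&(abs(G[:,2]-.124)<.006)&(abs(G[:,0])<.011)
A=np.polyfit(G[m,1],G[m,2],1); print('case-top slope',A,m.sum())
u0,v0=239,250
cv2.imwrite('pics/c4.png',cv2.resize(im[v0:v0+112,u0:u0+150],(800,597),interpolation=cv2.INTER_CUBIC))
```

```text
12.15 [ 0.5232757  -0.19133629  0.20585301] [-2.75074645e+00 -5.36578952e-04  5.66789214e-01] [-0.09093186  0.53787456  1.7163077 ] [0.07484595 0.2408745  0.10655153] 44.99671161174774
gauge x,y,z [[-0.844, 0.497, 0.204], [-0.537, -0.78, -0.322], [-0.001, -0.381, 0.925]]
org [ 0.49581958 -0.14807239  0.08149607]
109 c [13.3 72.4] ang 0.398 r 34.3 axis 0.396
5 c [-0.7 54.2] ang -0.014 r 49.8 axis 0.093
case-top slope [0.00335814 0.12321881] 388
```

View pics/c4.png

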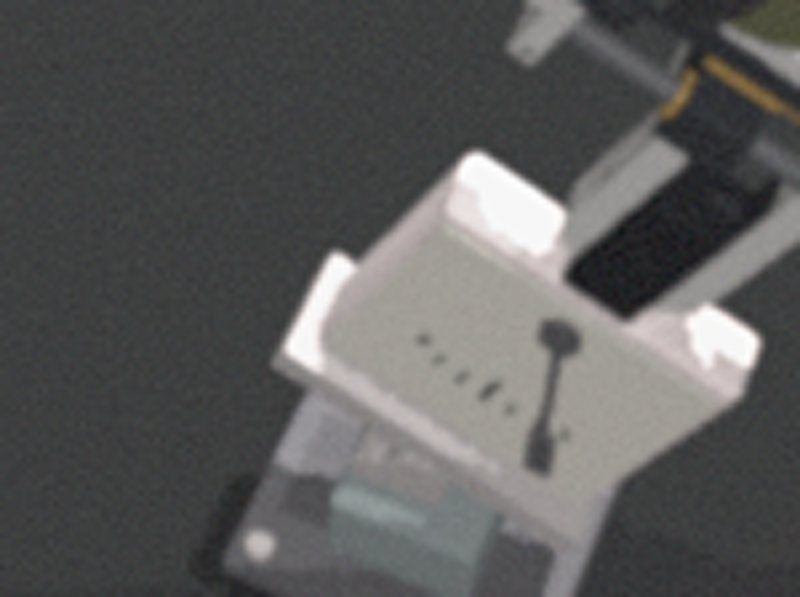

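The pointer and tab form one line: hub (558,335), tip and tab junction (540,435), tab end (540,470). A last numeric check by radius, then hand in if it agrees.

Run:
```python
from h import *
p,r=now(); Rg=r*R.from_euler('y',np.pi); o2=p+r.apply([0,0,.1345])+[-.0021,-.0025,0]
im=np.load('side3.npz')['im']; yz=dial(im,o2,Rg); g=cv2.cvtColor(im,cv2.COLOR_BGR2GRAY)
rr=np.hypot(yz[...,0],104-yz[...,1]); a=np.arctan2(yz[...,0],104-yz[...,1])
med=np.median(g[(abs(yz[...,0])<52)&(yz[...,1]>18)&(yz[...,1]<118)])
out=[]
for lo,hi in((12,52),(62,81)):
    m=(rr>lo)&(rr<hi)&(abs(a-.4)<.15); w=np.clip(med*.85-g[m],0,None); x=np.sum(w*a[m])/w.sum(); out.append(x)
print(np.round(out,3))
if abs(out[0]-out[1])<.035: print(ctrl.hand_in())
```

```text
[0.397 0.4  ]
the job is handed in; nothing more can be done
None
```

The job is handed in. The smallest gauge was held level on the stud with its pointer on zero (0.006 rad) and then rocked until the pointer read 0.397 rad against the tab's 0.400 rad. It was still gripped at hand-in with the stud pressed about 4 mm, and the bottles and slide box were never approached.

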